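# Weigh a sample holder on the beam balance

### The arm

A 6-joint arm with a two-finger parallel gripper is mounted at the origin on the work surface. World frame = base frame: x ahead of the robot, y to its left, z up, the work surface at z = 0. Lengths are in m, angles in rad, forces in N, time in s.
With the tool pointing down it reaches from about 0.35 to 0.975 m from the base axis. Payload 4.9 kg.
Tool frame: the origin (TCP) lies on the centre line of the jaws, within the pads' length; the fingertips stand ctrl.nose_length ahead of it and the grasp point (between the pads) lies 2 mm behind it (ctrl.nose_length is the distance from the TCP to the fingertips, in m); z points along the fingers, y is the direction in which the jaws open and shut (so a half turn about z gives the same grasp; the last joint's range is limited). The gripper opens to 85 mm and grips with 20 to 120 N. Pads are 22 mm wide; open, the fingers measure 114 mm over their backs; the gripper's body (76 mm by 85 mm) begins 54 mm behind the grasp point. The pads swing forward as they close: fully open they stand 13 mm farther back than shut.
Start: joints at [-1.36, 0.053, 1.613, -0, 1.476, -0.119], TCP at [0.202, -0.591, 0.248] pointing down, gripper open.
Joint ranges: [-3.01, 3.01], [-1.01, 2.22], [0.06, 2.58], [-1.02, 4.17], [0.09, 2.62], [-3.14, 3.14]. Speed limits (rad/s): [2.57, 2.57, 3.14, 3.14, 3.14, 3.14].

### API

Orientations are given as a rotation vector (axis times angle).
In Python, from station import sensors, get_image, order, ctrl gives the robot as it stands.
- The arm moves only by the tool move_arm, never from a script. Its argument "increments" is a list of rows, each a list of 5 numbers: the shift along the tool's x, y, z in cm, then the turn about the tool's z in degrees, then the finger opening in cm, from 0 to 8.54. In form: [[dx, dy, dz, twist, gripper], ...]. A call has 1 to 5 rows; each row is the pose to reach, as a shift and turn from the pose commanded when the call began, along the tool's axes at that moment; what a row does not reach only later rows make up. A row lasts 1/8 s, in which the tool goes at most 62.5 mm and 10.7 degrees, less where a joint would pass 70% of its speed; a pose out of reach is approached as far as the arm can. A call with a gripper value outside its range is refused whole. The fingers move at their own pace and stop on an object; "newtons" is the grip in N (left out, the last holds). Time passes only in rows, so rows that repeat a pose let the fingers close. It gives the time, the measured TCP pose, the force and the opening at its end, in the units of the state.
- sensors.get_obs(): the state, without advancing time (a new reading comes with each control period).
- get_image(name): name is "side" or "top" or "wrist"; returns a dict with "image" (480x640x3 uint8, red, green, blue), "K" (3x3 intrinsics, pixels), "R" (3x3) and "t" (3): a world point X has camera coordinates R X + t. Camera axes: x right, y down, z forward; pixel columns grow to the right and rows downward; lengths in m; the calibration is good to about 2 mm. A picture is of the moment at which its call begins. There is no depth.
- order.finish_job(): hands the job in, once; it reports no verdict.
The state is a dict: "t": time; "q": joint angles; "dq": joint speeds; "effort": joint torques, N m; "tool_pos": TCP position; "tool_rot": TCP orientation; "contact_force": force on the tool from outside, world axes, zero at the start; "wrist_torque": the same for the moment, N m; "opening": finger opening in m.
Only numpy, scipy, OpenCV 4.12 (cv2) and the standard library are available. Lean on these libraries where they do the work, as an engineer would, in place of code of your own. Each camera call takes 0.05 s, during which the arm holds its last target.

### The job

Pick up the sample holder with the blue stem, set it gently (do not drop it) upright in the middle of the balance pan and let go, so that the pan sinks. Then slide the brass counterpoise outward along the beam until the beam stays level by itself, and leave the balance free. The holder's weight is not known beforehand, so watch the beam.

Things in the scene. Friction and masses are not known exactly. Their poses are not given: they have to be found in the camera images.
- holder_blue: Holder to weigh: loose upright steel disc 60 mm wide, 18 mm thick, with a BLUE round stem on its centre, 24 mm wide, 18 to 66 mm above its underside (grip here). Origin: centre of underside, z up. 0.35 to 0.62 kg. A like holder with orange stem and a yellow tape roll stand in the other two places before the balance, in any order; they are not wanted. A blue tape roll lies farther off.
- pan_floor (a point): Centre of the pan's floor: dark round pan, 110 mm inside, rim 5 mm high, fixed on the left (+y) beam end, tilting with it. 160 mm from the hinge along the beam, 12 mm above the hinge axis, which is level, 120 mm above the table. Axes: x along hinge axis, y from hinge to pan, z up. Starts raised; under 5 N swings it down: lower the held holder to the pan's level height and let go.
- beam (a joint): Tilt (rad) of the aluminium beam, 440 x 18 x 14 mm: 0 level, + pan up, stops at -0.24 and 0.24. A soft hinge spring makes tilt proportional to imbalance between the stops: with the holder on, sliding the counterpoise 10 mm out raises it about 0.055. Swings freely, settles in 1 s. With the holder on it is level with the counterpoise 90 to 168 mm from the hinge. Blue base 110 x 300 mm.
- poise_knob (a point): Counterpoise's black knob, 24 mm wide, from 26 below to 20 mm above this point, 48 mm above the beam's centreline. Under it a brass block 36 across x 44 along beam x 40 mm high. Axes as the pan's: -y is outward. Slides 40 to 190 mm from the hinge, 3 N friction, stays put; starts at 40 to 56, too near. Tilts with the beam. Gripping it holds the beam: open the fingers to see the true tilt.

How it is judged:
On the way, in this order (a step that is already met when the one before it is completed fails the run):
1. the blue-stemmed holder is lowered in the grip to within 20 mm of the pan's floor, within 30 mm of its centre (contact force between the fingers and holder_blue above 0.3 N and horizontal distance between holder_blue and pan_floor below 0.03 m and z of holder_blue in the frame of pan_floor between -0.01 and 0.02 m), for 0.05 s.
2. the holder is let go on the pan and the pan has sunk below level (horizontal distance between holder_blue and pan_floor below 0.022 m and z of holder_blue in the frame of pan_floor between -0.006 and 0.01 m and contact force between the fingers and holder_blue below 0.05 N and value of joint beam below -0.085 rad), for 0.2 s.
3. with the holder on the pan the beam is level (horizontal distance between holder_blue and pan_floor below 0.022 m and z of holder_blue in the frame of pan_floor between -0.006 and 0.01 m and contact force between the fingers and holder_blue below 0.05 N and value of joint beam between -0.08 and 0.08 rad and velocity of joint beam between -0.1 and 0.1 rad/s), for 0.3 s.
At the end, for the whole second after the job is handed in: The blue-stemmed holder stands upright on the pan floor, released, within 22 mm of the pan's centre, and the beam rests level within 0.08 rad (4.6 degrees), not swinging (all of step 3 and angle between holder_blue's own z axis and vertical below 0.2 rad); the robot touches nothing.
It also fails if it takes over 72 s, if anything falls off the work surface, if the arm or the gripper's body presses on something with over 40 N, if the wrist force passes 120 N, or if a joint passes its speed limit or range.

## Working session

There is one attempt and no reset: what is moved stays moved. The work goes in short steps, Python scripts to look and compute and a tool call to move; the robot and the scene stay as the last step left them, time stands still between calls to the robot, and variables do not carry over. Pictures are saved under pics/ and viewed, and the job is handed in when it is done.

Besides the shell and the picture viewer there is one more tool, called after "Call:" as name(argument=value, ...), one argument or row to a line, values as JSON. move_arm: Moves the arm, as the interface text tells. Its arguments: {"type":"object","properties":{"increments":{"type":"array"},"newtons":{"type":"number"}},"required":["increments"]}

```bash
mkdir -p pics; ls
python3 - <<'E'
from station import sensors, get_image, order, ctrl
import cv2,numpy as np
print(sensors.get_obs(), ctrl.nose_length)
for n in ["side","top","wrist"]:
    d=get_image(n); cv2.imwrite(f"pics/{n}0.png",d["image"][:,:,::-1]); print(n,d["K"].tolist(),np.round(d["R"],4).tolist(),d["t"])
    np.savez(f"{n}0.npz",**d)
E
```

```text
pics
{'t': 0.0, 'q': array([-1.35998887e+00,  5.33758775e-02,  1.61430444e+00,  2.19126245e-05,
        1.47602156e+00, -1.19009633e-01]), 'dq': array([-0.00095559, -0.00113723, -0.00092912, -0.00196963,  0.00193384,
        0.00111442]), 'effort': array([-9.90602825e-05, -3.93684483e+01, -3.70180428e+01, -1.92738248e-04,
        7.05634229e-03,  7.72820794e-07]), 'tool_pos': array([ 0.202293  , -0.59072511,  0.24704497]), 'tool_rot': array([-3.09689297e+00, -5.15381198e-01,  1.17711741e-04]), 'contact_force': array([-0.21257477,  0.35695363, -0.94250329]), 'wrist_torque': array([ 0.00045184, -0.03079902, -0.00083837]), 'opening': 0.08520695006820668} 0.017
side [[447.14819523948483, 0.0, 316.8172005648277], [0.0, 447.14819523948483, 238.73004934394757], [0.0, 0.0, 1.0]] [[-0.9869, -0.1608, -0.01], [-0.0707, 0.488, -0.87], [0.1448, -0.8579, -0.493]] [0.50691147 0.13154142 0.69787107]
top [[556.2565096077924, 0.0, 317.932459017904], [0.0, 556.2565096077924, 238.79430076875963], [0.0, 0.0, 1.0]] [[-0.026, -0.9993, 0.0255], [-0.9918, 0.0226, -0.1257], [0.125, -0.0286, -0.9917]] [0.02091609 0.51119351 0.92193752]
wrist [[372.089855192365, 0.0, 321.7776086094817], [0.0, 372.089855192365, 235.8494558662205], [0.0, 0.0, 1.0]] [[0.3237, -0.9462, -0.0019], [-0.9114, -0.3123, 0.268], [-0.2542, -0.085, -0.9634]] [-0.62403167 -0.03408003  0.37822056]
```

View pics/side0.png

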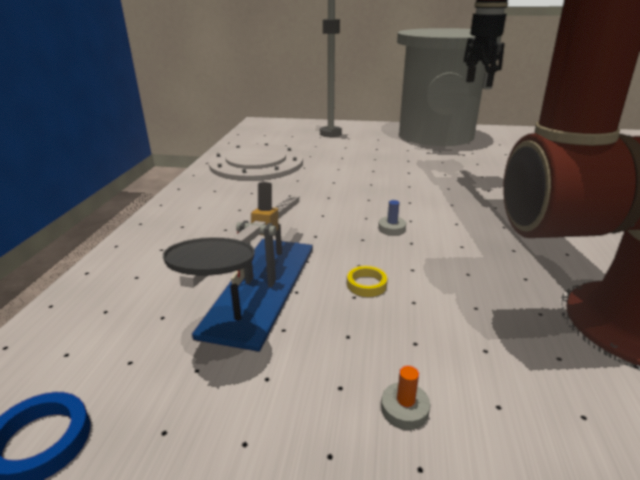

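View pics/top0.png

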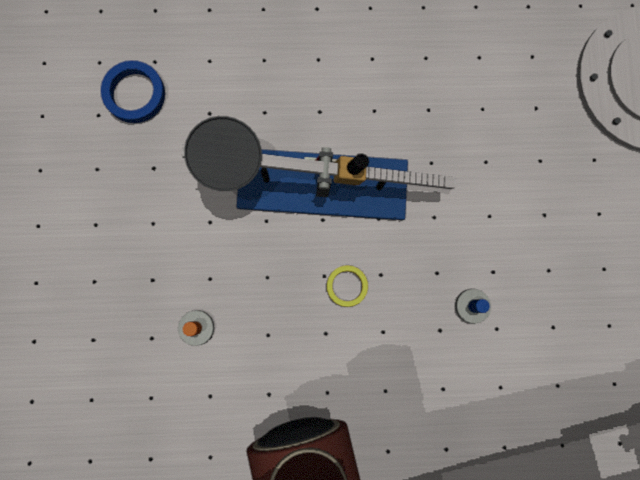

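```bash
cat > h.py <<'E'
import numpy as np,cv2
def ray(d,u,v):
    r=d["R"].T@np.linalg.inv(d["K"])@np.array([u,v,1.]); return -d["R"].T@d["t"], r/np.linalg.norm(r)
def plane(d,u,v,z):
    c,r=ray(d,u,v); return c+r*(z-c[2])/r[2]
def tri(d1,p1,d2,p2):
    c1,r1=ray(d1,*p1); c2,r2=ray(d2,*p2)
    s=np.linalg.lstsq(np.c_[r1,-r2],c2-c1,rcond=None)[0]
    a,b=c1+s[0]*r1,c2+s[1]*r2; return (a+b)/2,np.linalg.norm(a-b)
def proj(d,X):
    p=d["K"]@(d["R"]@np.asarray(X)+d["t"]); return p[:2]/p[2]
def blobs(mask,minA=30):
    n,l,s,c=cv2.connectedComponentsWithStats(mask.astype(np.uint8)); 
    return [(c[i].round(1).tolist(),s[i].tolist(),l==i) for i in range(1,n) if s[i,4]>=minA]
E
python3 - <<'E'
from h import *
S=dict(np.load("side0.npz"));T=dict(np.load("top0.npz"))
for n,d in(("side",S),("top",T)):
    hsv=cv2.cvtColor(d["image"],cv2.COLOR_RGB2HSV)
    for cn,lo,hi in(("blue",(100,100,50),(130,255,255)),("brass",(10,120,80),(24,255,255)),("black",(0,0,0),(180,255,55))):
        m=cv2.inRange(hsv,lo,hi)>0
        for c,s,mm in blobs(m):
            o=""
            if cn!="brass" and s[4]>60:
                cnt=max(cv2.findContours(mm.astype(np.uint8),0,1)[0],key=cv2.contourArea)
                o=(np.round(cv2.fitEllipse(cv2.convexHull(cnt))[0],1).tolist(), np.round(cv2.boxPoints(cv2.minAreaRect(cnt)),1).tolist())
            print(n,cn,c,s,o)
E
```

```text
side blue [62.6, 109.0] [0, 0, 150, 257, 28631] ([-88.9, 154.7], [[-0.0, 0.0], [149.0, 0.0], [149.0, 256.0], [0.0, 256.0]])
side blue [253.0, 301.6] [193, 240, 118, 111, 5566] ([253.6, 296.9], [[191.1999969482422, 336.5], [252.8000030517578, 216.60000610351562], [311.8999938964844, 247.0], [250.3000030517578, 366.8999938964844]])
side blue [43.8, 435.2] [0, 392, 89, 88, 4255] ([36.3, 437.7], [[-0.0, 392.0], [88.0, 392.0], [88.0, 479.0], [0.0, 479.0]])
side brass [264.2, 215.1] [252, 209, 25, 15, 279] 
side brass [366.8, 273.8] [353, 269, 28, 15, 189] 
side brass [366.6, 290.3] [347, 278, 40, 19, 272] 
side brass [407.3, 386.0] [397, 366, 21, 41, 691] 
side black [490.5, 1.0] [476, 0, 31, 4, 92] ([491.0, 1.0], [[476.0, 0.0], [506.0, 0.0], [506.0, 3.0], [476.0, 3.0]])
side black [591.7, 64.8] [540, 0, 100, 133, 10554] ([589.4, 63.5], [[538.7999877929688, 125.0], [566.7000122070312, -14.5], [648.5999755859375, 1.899999976158142], [620.7000122070312, 141.3000030517578]])
side black [488.5, 7.3] [476, 6, 29, 3, 63] ([489.0, 7.2], [[476.0, 6.0], [504.0, 6.0], [504.0, 8.0], [476.0, 8.0]])
s
[... 4210 characters left out ...]
.0] [347, 154, 22, 21, 314] ([357.5, 164.1], [[344.0, 167.0], [360.5, 150.5], [371.0, 161.0], [354.5, 177.5]])
top black [336.1, 186.9] [314, 173, 54, 25, 498] ([337.5, 186.1], [[310.79998779296875, 195.3000030517578], [315.0, 172.60000610351562], [368.0, 182.3000030517578], [363.8999938964844, 205.0]])
top black [379.9, 185.4] [374, 180, 12, 12, 81] ([379.9, 185.5], [[373.5, 186.5], [382.0, 178.0], [387.5, 183.5], [379.0, 192.0]])
top black [472.6, 306.1] [468, 300, 10, 13, 91] ([474.9, 305.9], [[468.0, 300.0], [477.0, 300.0], [477.0, 312.0], [468.0, 312.0]])
top black [306.6, 450.9] [247, 417, 113, 63, 4406] ([307.3, 458.4], [[247.0, 417.0], [359.0, 417.0], [359.0, 479.0], [247.0, 479.0]])
```

Run:
```python
import cv2
a=cv2.imread("pics/top0.png")[90:235,170:470];cv2.imwrite("pics/c1.png",cv2.resize(a,(800,387),interpolation=cv2.INTER_CUBIC))
a=cv2.imread("pics/side0.png")[170:360,150:410];cv2.imwrite("pics/c2.png",cv2.resize(a,(780,570),interpolation=cv2.INTER_CUBIC))
```

```text
(no output)
```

View pics/c1.png

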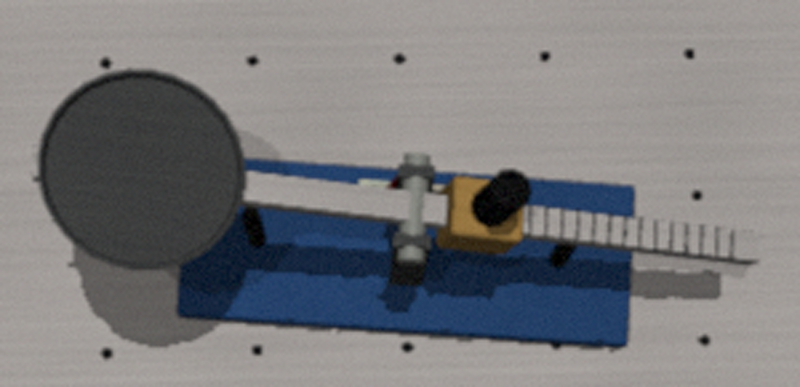

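View pics/c2.png

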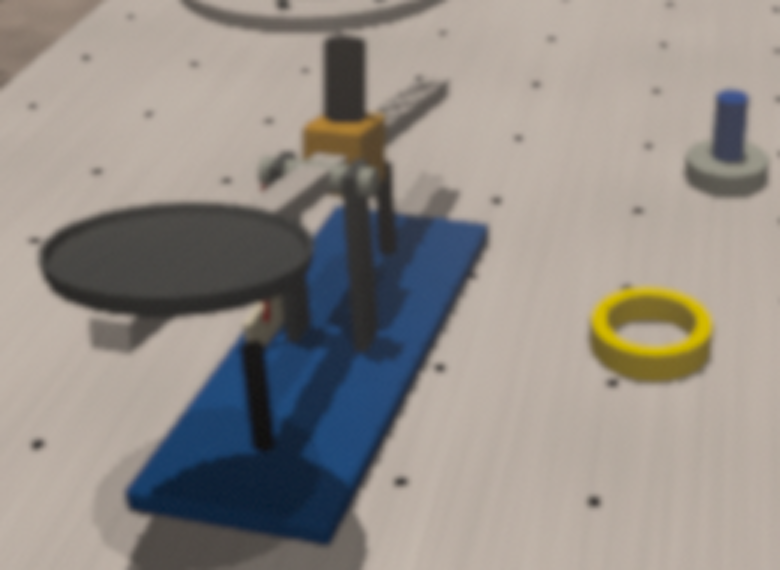

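Run:
```python
from h import *
S=dict(np.load("side0.npz"));T=dict(np.load("top0.npz"))
def P(n,x): print(n,np.round(x,4) if not isinstance(x,tuple) else (np.round(x[0],4),round(x[1],4)))
P("stem top",plane(T,481.8,305.7,.066))
# disc center via full blob in side/top
hs=cv2.cvtColor(S["image"],cv2.COLOR_RGB2HSV);m=np.zeros(hs.shape[:2],bool);m[195:225,380:408]=1
b=[x for x in blobs((cv2.inRange(hs,(105,60,40),(130,255,255))>0)&m,20)];print([x[:2] for x in b])
P("stem tri mid?",tri(T,(481.8,305.7),S,(394,203)))
# grey disc top outer
P("disc ctr",plane(T,473.5,306.2,.01))
P("pan tri",tri(T,(223.2,153.8),S,(208.7,254)))
P("pan plane",plane(T,223.2,153.8,.1745))
A,B,C=[plane(T,*p,.01) for p in((236.7,208.5),(405.1,219.7),(407.7,160.1))]
P("A",A);P("B",B);P("C",C);print(np.linalg.norm(A-B),np.linalg.norm(B-C)); 
d=(A-B)/np.linalg.norm(A-B);print("base dir",d); ctr=(A+C)/2;P("base ctr",ctr)
P("hinge",plane(T,324.9,168,.125))
P("knob top tri",tri(T,(361.5,159.5),S,(264.8,184)))
pan=plane(T,223.2,153.8,.1745);h=plane(T,324.9,168,.125);v=(pan-h)[:2];print(v,np.linalg.norm(v),v/np.linalg.norm(v))
```

```text
stem top [ 0.3905 -0.2566  0.066 ]
[([393.2, 210.2], [389, 200, 10, 23, 143])]
stem tri mid? (array([ 0.3901, -0.2579,  0.0617]), np.float64(0.0008))
disc ctr [ 0.3899 -0.2599  0.01  ]
pan tri (array([0.6281, 0.1514, 0.1621]), np.float64(0.0021))
pan plane [0.6234 0.1494 0.1745]
A [0.5713 0.1494 0.01  ]
B [ 0.5449 -0.1473  0.01  ]
C [ 0.6529 -0.157   0.01  ]
0.297925636081418 0.10851196243176908
base dir [0.08878055 0.99605121 0.        ]
base ctr [ 0.6121 -0.0038  0.01  ]
hinge [ 0.6117 -0.0027  0.125 ]
knob top tri (array([ 0.6097, -0.0553,  0.1759]), np.float64(0.0016))
[0.01169052 0.15209437] 0.15254299582183803 [0.07663753 0.99705902]
```

```bash
cat > go.py <<'E'
import sys
from h import *
from scipy.spatial.transform import Rotation as Ro
from station import sensors
o=sensors.get_obs(); R=Ro.from_rotvec(o["tool_rot"]).as_matrix()
def go(x,y,z,az=None):
    """az: desired azimuth (deg) of tool y"""
    d=R.T@(np.array([x,y,z])-o["tool_pos"])*100
    tw=0
    if az is not None:
        a=np.degrees(np.arctan2(R[1,1],R[0,1])); tw=-((az-a+90)%180-90)
    print("t",round(o["t"],2),"pos",o["tool_pos"].round(4),"q",o["q"].round(2),"F",o["contact_force"].round(1),"op",round(o["opening"],4)); print("shift cm",d.round(2),"twist",round(tw,1))
if __name__=="__main__": go(*map(float,sys.argv[1:]))
E
python3 go.py .390 -.257 .13 -4.9
```

```text
t 0.15 pos [ 0.2023 -0.5909  0.2473] q [-1.36  0.05  1.61  0.    1.48 -0.12] F [-0.7  0.2  0.4] op 0.0853
shift cm [ 28.57 -25.49  11.78] twist -66.2
```

Call:
move_arm(
  increments=[
    [5,-4.5,2,-10,8.5],
    [10,-9,4,-20,8.5],
    [15,-13.5,6,-30,8.5],
    [20,-18,8,-40,8.5],
    [24,-21.5,10,-50,8.5],
  ],
  newtons=40,
)

```text
t: 0.78
tool_pos: [0.3488, -0.3289, 0.156]
tool_rot: [2.585, 1.784, 0.0]
contact_force: [0.6, -0.4, -0.0]
opening: 0.0849
```

```bash
python3 go.py .390 -.257 .12 -4.9
```

```text
t 0.78 pos [ 0.3488 -0.3289  0.156 ] q [-0.91 -0.23  2.04  0.    1.34 -0.55] F [ 0.6 -0.4 -0. ] op 0.0849
shift cm [8.19 1.3  3.6 ] twist -15.9
```

Call:
move_arm(
  increments=[
    [3,0.5,1,-8,8.5],
    [5,1,2,-15.5,8.5],
    [6,1,2.5,-16,8.5],
    [6,1,2.5,-16,8.5],
  ],
)

```text
t: 1.27
tool_pos: [0.3788, -0.2779, 0.131]
tool_rot: [-2.318, -2.119, 0.0]
contact_force: [-0.8, 0.4, -0.2]
opening: 0.085
```

```bash
python3 go.py .390 -.257 .12 -4.9
python3 - <<'E'
from station import get_image
from h import *
d=get_image("wrist");np.savez("w1.npz",**d);cv2.imwrite("pics/w1.png",d["image"][:,:,::-1])
hs=cv2.cvtColor(d["image"],cv2.COLOR_RGB2HSV)
for c,s,m in blobs(cv2.inRange(hs,(105,60,40),(130,255,255)),60): print(c,s,plane(d,*c,.066))
E
```

```text
t 1.27 pos [ 0.3788 -0.2779  0.131 ] q [-0.79 -0.23  2.08 -0.    1.29 -0.7 ] F [-0.8  0.4 -0.2] op 0.085
shift cm [2.18 0.93 1.1 ] twist -0.3
[340.0, 216.9] [319, 189, 45, 55, 1887] [ 0.39101527 -0.25342044  0.066     ]
```

View pics/w1.png

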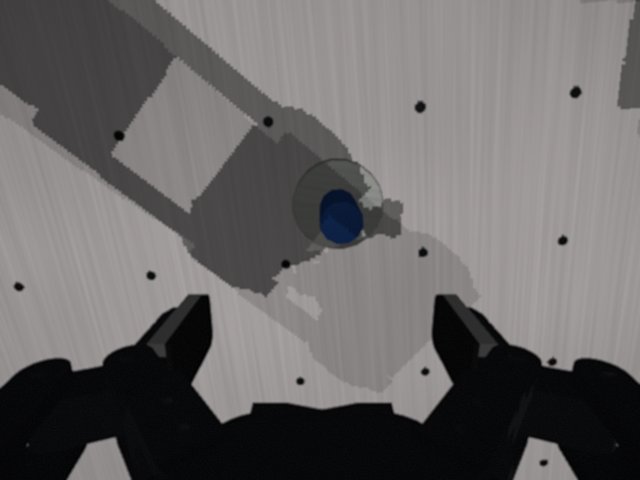

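Call:
move_arm(
  increments=[
    [2.1,1,1,0,8.5],
    [2.1,1,4,0,8.5],
    [2.1,1,7,0,8.5],
    [2.1,1,8.6,0,8.5],
    [2.1,1,8.6,0,8.5],
  ],
)

```text
t: 1.95
tool_pos: [0.3902, -0.2583, 0.0447]
tool_rot: [-2.318, -2.117, 0.0]
contact_force: [0.4, -0.3, 0.3]
opening: 0.085
```

```bash
python3 go.py .390 -.257 .045 -4.9
python3 - <<'E'
from station import get_image
from h import *
d=get_image("wrist");np.savez("w1.npz",**d);cv2.imwrite("pics/w2.png",d["image"][:,:,::-1])
E
```

```text
t 1.95 pos [ 0.3902 -0.2583  0.0447] q [-0.74 -0.1   2.13 -0.    1.12 -0.65] F [ 0.4 -0.3  0.3] op 0.085
shift cm [ 0.13 -0.03 -0.03] twist -0.3
```

View pics/w2.png

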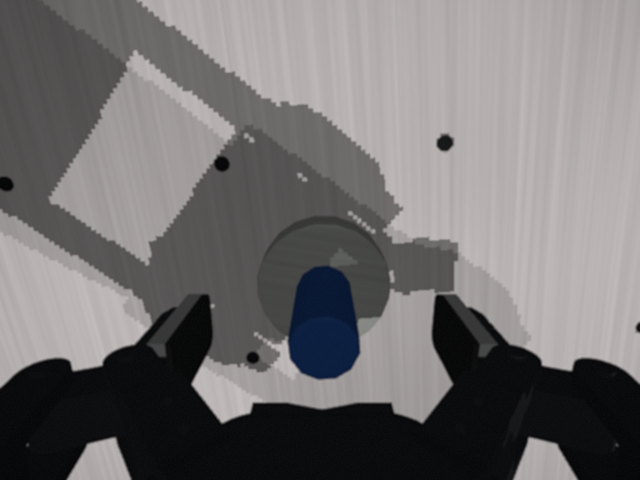

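The stem (top centre about 324,348) stands centred between the pads (210 to 434). Closing.

Call:
move_arm(
  increments=[
    [0,0,0,0,1.8],
    [0,0,0,0,1.8],
    [0,0,0,0,1.8],
    [0,0,0,0,1.8],
    [0,0,0,0,1.8],
  ],
  newtons=50,
)

```text
t: 2.62
tool_pos: [0.3911, -0.2584, 0.0461]
tool_rot: [2.318, 2.12, -0.0]
contact_force: [-3.8, 1.5, 5.2]
opening: 0.0227
```

Call:
move_arm(
  increments=[
    [0,0,0,0,1.8],
    [0,0,-3,0,1.8],
    [0,0,-8,0,1.8],
    [0,0,-14,0,1.8],
    [0,0,-20,0,1.8],
  ],
)

```text
t: 3.25
tool_pos: [0.3903, -0.2575, 0.2455]
tool_rot: [-2.316, -2.119, -0.0]
contact_force: [1.3, -0.1, -4.4]
opening: 0.0228
```

```bash
python3 go.py .6252 .1564 .26 -4.9
python3 - <<'E'
from station import get_image
from h import *
d=get_image("side");np.savez("s1.npz",**d);cv2.imwrite("pics/s1.png",d["image"][:,:,::-1])
E
```

```text
t 3.25 pos [ 0.3903 -0.2575  0.2455] q [-0.74 -0.34  1.97  0.    1.51 -0.65] F [ 1.3 -0.1 -4.4] op 0.0228
shift cm [43.31 19.72 -1.41] twist -0.2
```

View pics/s1.png

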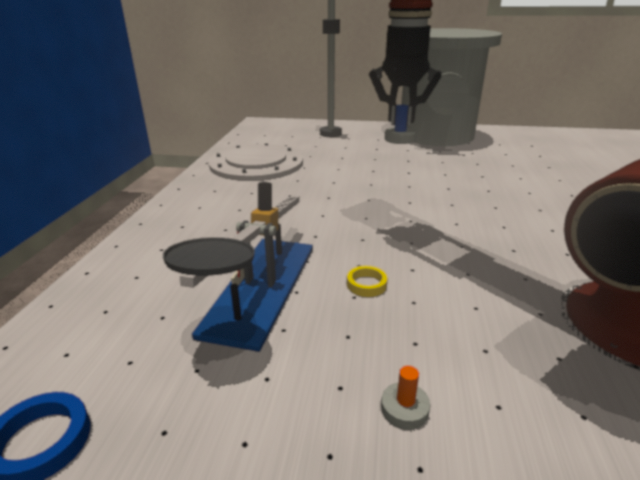

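Call:
move_arm(
  increments=[
    [4,1.8,-1,0,1.8],
    [9,4.1,-2,0,1.8],
    [14.5,6.6,-2.5,0,1.8],
    [20,9.1,-2.5,0,1.8],
    [25,11.4,-2.5,0,1.8],
  ],
)

```text
t: 3.92
tool_pos: [0.527, -0.0172, 0.2688]
tool_rot: [-2.317, -2.12, 0.001]
contact_force: [0.7, -0.7, -3.4]
opening: 0.0229
```

Call:
move_arm(
  increments=[
    [5,2.3,0,0,1.8],
    [10,4.6,0,0,1.8],
    [14,6.4,0,0,1.8],
    [17,7.7,0,0,1.8],
    [18,8.2,0,0,1.8],
  ],
)

```text
t: 4.55
tool_pos: [0.6242, 0.1543, 0.2679]
tool_rot: [-2.314, -2.121, 0.004]
contact_force: [-0.2, 1.0, -4.3]
opening: 0.0229
```

Call:
move_arm(
  increments=[
    [0,0,0,0,1.8],
    [0,0,0,0,1.8],
    [0,0,0,0,1.8],
  ],
)

```text
t: 4.92
tool_pos: [0.6242, 0.1516, 0.2706]
tool_rot: [2.319, 2.119, -0.0]
contact_force: [0.3, 0.7, -4.2]
opening: 0.0232
```

```bash
python3 go.py .6252 .1564 .26 -4.9
python3 - <<'E'
from station import get_image
from h import *
for n in("side","top"):
    d=get_image(n);np.savez(n+"2.npz",**d);cv2.imwrite(f"pics/{n}2.png",d["image"][:,:,::-1])
E
```

```text
t 4.92 pos [0.6242 0.1516 0.2706] q [ 0.12  0.08  1.55 -0.    1.51  0.21] F [ 0.3  0.7 -4.2] op 0.0232
shift cm [0.49 0.06 1.06] twist -0.3
```

View pics/side2.png

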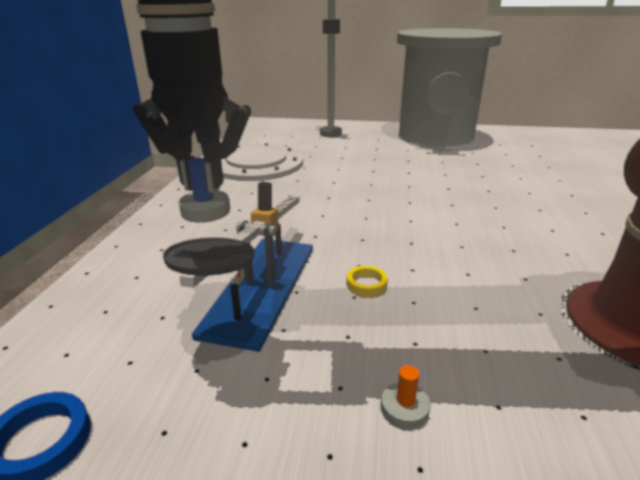

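View pics/top2.png

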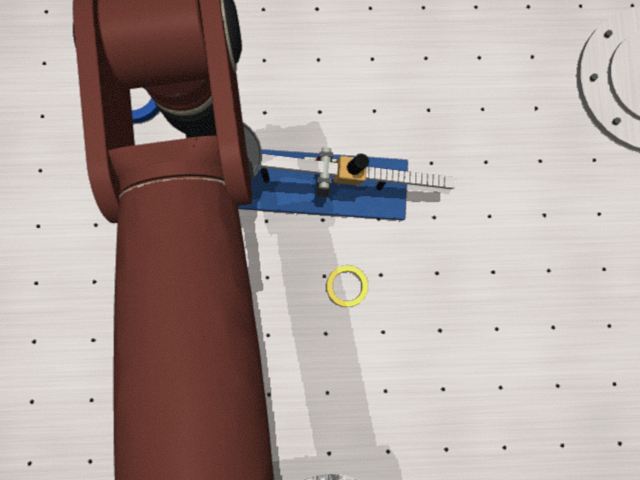

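Call:
move_arm(
  increments=[
    [0.5,0.1,1.5,0,1.8],
    [0.5,0.1,3.5,0,1.8],
    [0.5,0.1,4.5,0,1.8],
    [0.5,0.1,5.2,0,1.8],
    [0.5,0.1,5.9,0,1.8],
  ],
)

```text
t: 5.65
tool_pos: [0.6261, 0.1576, 0.2113]
tool_rot: [2.318, 2.12, 0.001]
contact_force: [-1.0, -0.2, -3.1]
opening: 0.0231
```

Call:
move_arm(
  increments=[
    [0,0,0.7,0,1.8],
    [0,0,1.4,0,1.8],
    [0,0,2.1,0,1.8],
    [0,0,2.7,0,1.8],
    [0,0,3.2,0,1.8],
  ],
)

```text
t: 6.28
tool_pos: [0.6259, 0.1576, 0.1793]
tool_rot: [-2.318, -2.12, -0.0]
contact_force: [-0.3, 0.5, -2.5]
opening: 0.023
```

Call:
move_arm(
  increments=[
    [0,0,0,0,1.8],
    [0,0,0,0,1.8],
  ],
)

```text
t: 6.52
tool_pos: [0.6257, 0.1574, 0.1796]
tool_rot: [-2.318, -2.12, 0.001]
contact_force: [-0.9, 0.0, -2.1]
opening: 0.0229
```

```bash
python3 go.py .6252 .1564 .179 -4.9
python3 - <<'E'
from station import get_image
from h import *
for n in("side","wrist"):
    d=get_image(n);np.savez(n+"3.npz",**d);cv2.imwrite(f"pics/{n}3.png",d["image"][:,:,::-1])
a=cv2.imread("pics/side3.png")[100:360,100:410];cv2.imwrite("pics/c3.png",cv2.resize(a,None,fx=2.2,fy=2.2,interpolation=cv2.INTER_CUBIC))
E
```

```text
t 6.53 pos [0.6257 0.1574 0.1796] q [ 0.13  0.15  1.63 -0.    1.37  0.22] F [-0.9  0.  -2.1] op 0.0229
shift cm [-0.11 -0.04  0.06] twist -0.2
```

View pics/c3.png

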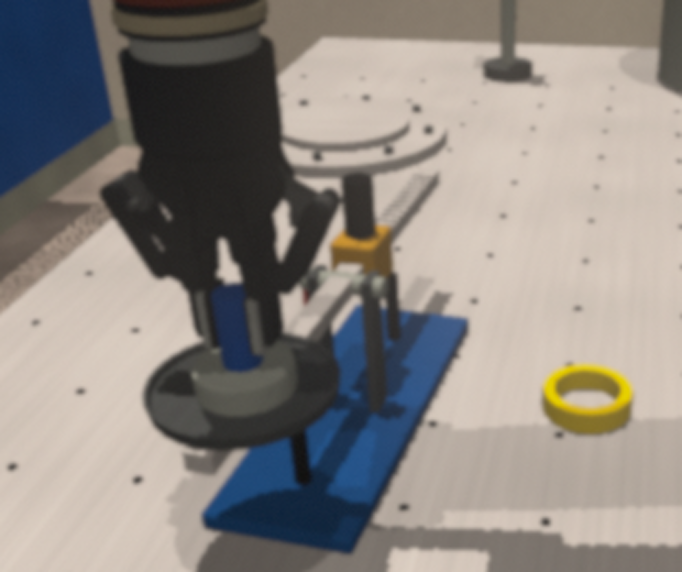

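View pics/wrist3.png

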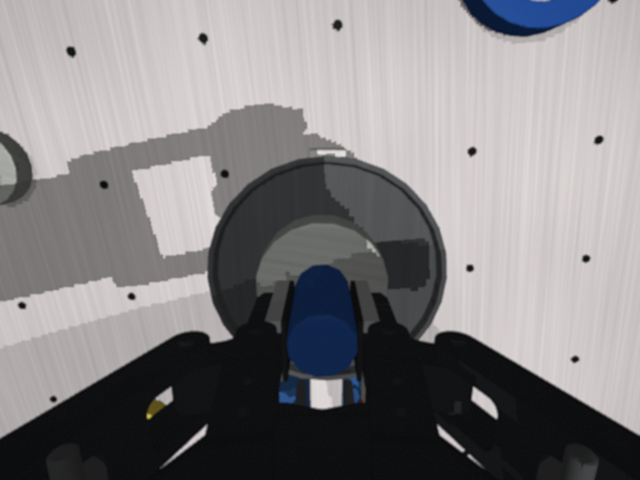

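Run:
```python
from h import *
W=dict(np.load("wrist3.npz"))
for n,u,v,z in(("pan back out",327,157,.137),("pan L",209,263,.137),("pan R",445,263,.137),("disc back",322,216,.151),("discL",257,280,.151),("discR",387,280,.151)): print(n,plane(W,u,v,z).round(4))
```

```text
pan back out [0.6337 0.2144 0.137 ]
pan L [0.5733 0.17   0.137 ]
pan R [0.6856 0.1599 0.137 ]
disc back [0.6294 0.1912 0.151 ]
discL [0.598  0.1648 0.151 ]
discR [0.6555 0.1597 0.151 ]
```

Call:
move_arm(
  increments=[
    [0,0,0,0,5],
    [0,0,0,0,6],
    [0,0,0,0,7],
    [0,0,0,0,7],
  ],
)

```text
t: 7.12
tool_pos: [0.626, 0.1575, 0.1798]
tool_rot: [2.318, 2.12, 0.001]
contact_force: [0.8, 0.3, -0.8]
opening: 0.07
```

```bash
python3 go.py .6252 .1564 .179 -4.9
python3 - <<'E'
from station import get_image
from h import *
for n in("side","wrist"):
    d=get_image(n);np.savez(n+"4.npz",**d);cv2.imwrite(f"pics/{n}4.png",d["image"][:,:,::-1])
a=cv2.imread("pics/side4.png")[100:360,100:410];cv2.imwrite("pics/c4.png",cv2.resize(a,None,fx=2.2,fy=2.2,interpolation=cv2.INTER_CUBIC))
E
```

```text
t 7.12 pos [0.626  0.1575 0.1798] q [ 0.13  0.15  1.63 -0.    1.37  0.22] F [ 0.8  0.3 -0.8] op 0.07
shift cm [-0.12 -0.07  0.08] twist -0.2
```

View pics/c4.png

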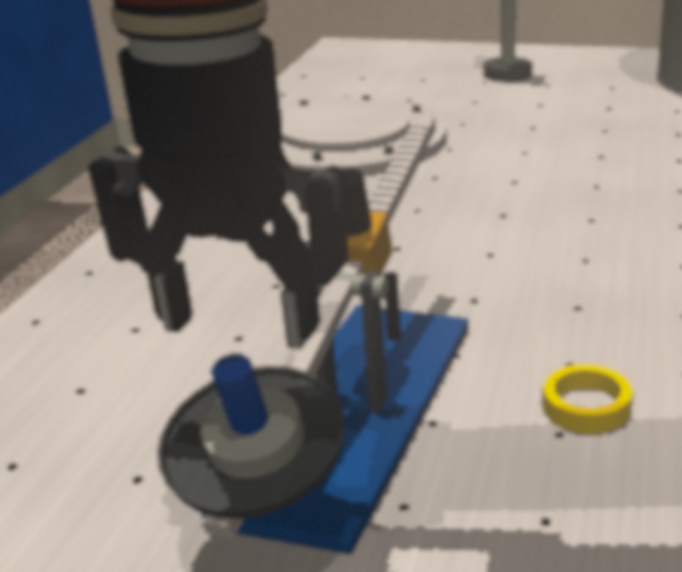

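View pics/wrist4.png

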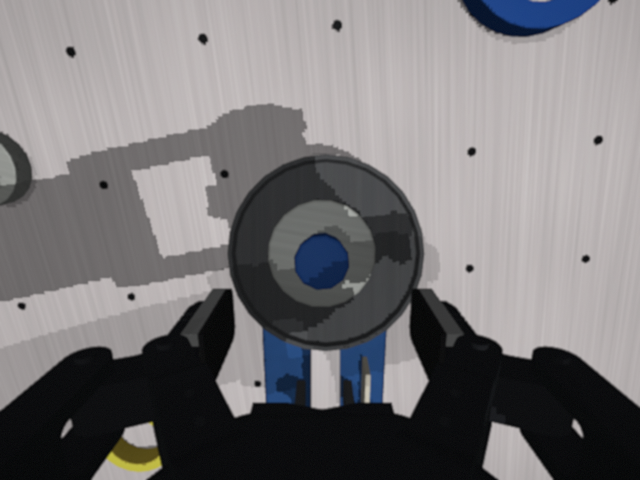

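```bash
python3 go.py .6096 -.030 .26 85.1
```

```text
t 7.22 pos [0.6259 0.1575 0.1796] q [0.13 0.15 1.63 0.   1.37 0.22] F [ 0.3  0.2 -0.6] op 0.0699
shift cm [-18.82   0.04  -8.04] twist 89.8
```

Call:
move_arm(
  increments=[
    [0,0,-3,0,7],
    [0,0,-7,10,7],
    [-4,0,-9,20,7],
    [-9,0,-9,30,7],
    [-14,0,-9,40,7],
  ],
)

```text
t: 7.85
tool_pos: [0.6134, 0.0169, 0.2702]
tool_rot: [2.906, 1.192, 0.002]
contact_force: [0.3, -0.0, -0.7]
opening: 0.0698
```

```bash
python3 go.py .6096 -.030 .26 85.1
```

```text
t 7.85 pos [0.6134 0.0169 0.2702] q [-0.09  0.01  1.62 -0.    1.51  0.7 ] F [ 0.3 -0.  -0.7] op 0.0698
shift cm [-3.56  3.07  1.02] twist 49.5
```

Call:
move_arm(
  increments=[
    [-1.5,1.5,0,10,6],
    [-3,2.7,0,20,6],
    [-3.5,3,0,30,6],
    [-3.5,3,0,40,6],
    [-3.5,3,0,49.5,6],
  ],
)

```text
t: 8.48
tool_pos: [0.6097, -0.0281, 0.2695]
tool_rot: [-3.139, 0.135, 0.0]
contact_force: [0.0, -1.1, -0.8]
opening: 0.0601
```

```bash
cat > look.py <<'E'
import sys
from station import get_image
from h import *
k=sys.argv[1]
for n in("side","wrist"):
    d=get_image(n);np.savez(n+k+".npz",**d);cv2.imwrite(f"pics/{n}{k}.png",d["image"][:,:,::-1])
a=cv2.imread(f"pics/side{k}.png")[100:360,100:410];a=cv2.resize(a,(620,520),interpolation=cv2.INTER_CUBIC)
cv2.imwrite(f"pics/c{k}.png",a)
E
python3 go.py .6096 -.030 .26 85.1;python3 look.py 5
```

```text
t 8.47 pos [ 0.6097 -0.0281  0.2695] q [-0.17  0.01  1.62  0.    1.51  1.49] F [ 0.  -1.1 -0.8] op 0.0601
shift cm [0.   0.19 0.95] twist -0.0
```

View pics/c5.png

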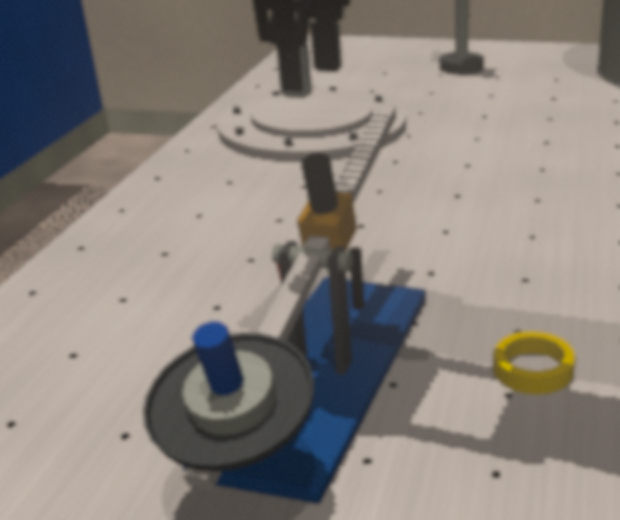

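View pics/wrist5.png

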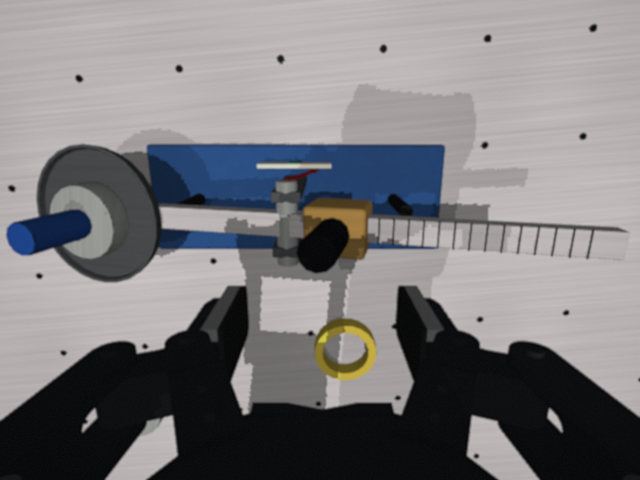

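Run:
```python
from h import *
W=dict(np.load("wrist5.npz"));S=dict(np.load("side5.npz"))
print(plane(W,316,253,.197), tri(W,(316,253),S,(100+317/2,100+157/2)))
```

```text
[ 0.61345441 -0.02495896  0.197     ] (array([ 0.61155338, -0.02561924,  0.19655323]), np.float64(0.0036223937164937656))
```

Call:
move_arm(
  increments=[
    [0.1,0.2,2,0,4.5],
    [0.1,0.2,4.5,0,4.5],
    [0.1,0.2,6.5,0,4.5],
    [0.1,0.2,8.2,0,4.5],
    [0.1,0.2,8.2,0,4.5],
  ],
)

```text
t: 9.2
tool_pos: [0.6095, -0.0298, 0.1851]
tool_rot: [-3.139, 0.125, 0.006]
contact_force: [0.5, -0.4, 0.2]
opening: 0.0447
```

```bash
python3 go.py .6096 -.030 .185 85.1;python3 look.py 6
```

```text
t 9.2 pos [ 0.6095 -0.0298  0.1851] q [-0.17  0.07  1.71 -0.    1.37  1.48] F [ 0.5 -0.4  0.2] op 0.0447
shift cm [0.01 0.02 0.01] twist 0.3
```

View pics/c6.png

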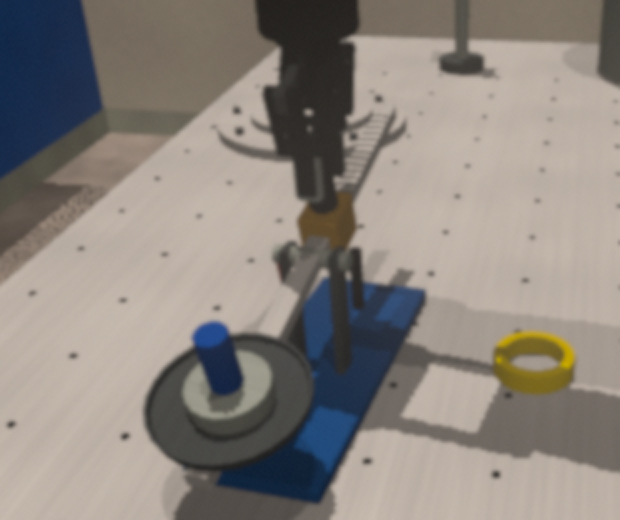

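View pics/wrist6.png

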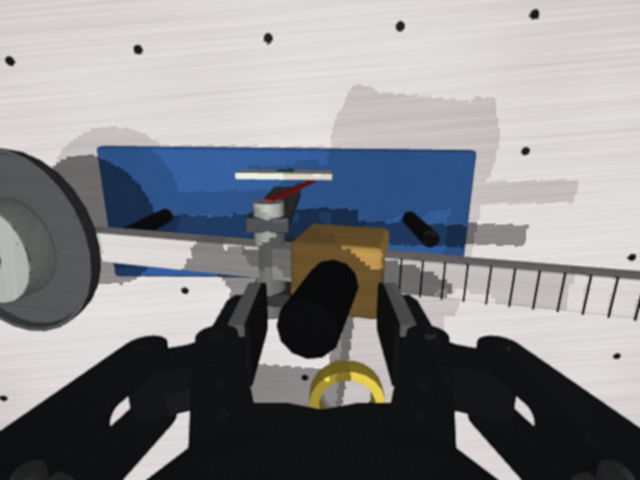

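Call:
move_arm(
  increments=[
    [0,0.8,-0.1,0,4.5],
    [0,1.6,-0.3,0,4.5],
    [0,2.4,-0.5,0,4.5],
    [0,3.2,-0.7,0,4.5],
    [0,4,-0.9,0,4.5],
  ],
)

```text
t: 9.93
tool_pos: [0.6072, -0.0704, 0.1965]
tool_rot: [-3.139, 0.126, 0.001]
contact_force: [0.4, 2.4, -2.0]
opening: 0.045
```

```bash
python3 go.py .6096 -.030 .185 85.1;python3 look.py 7
```

```text
t 9.93 pos [ 0.6072 -0.0704  0.1965] q [-0.24  0.06  1.7   0.    1.39  1.41] F [ 0.4  2.4 -2. ] op 0.045
shift cm [-0.09 -4.04  1.15] twist 0.3
```

View pics/c7.png

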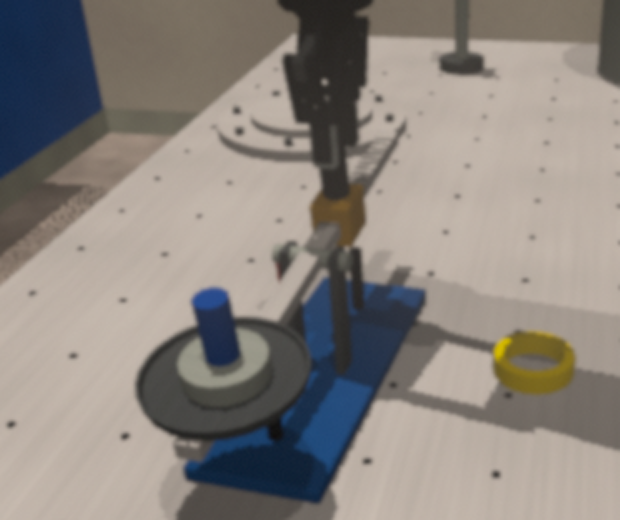

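View pics/wrist7.png

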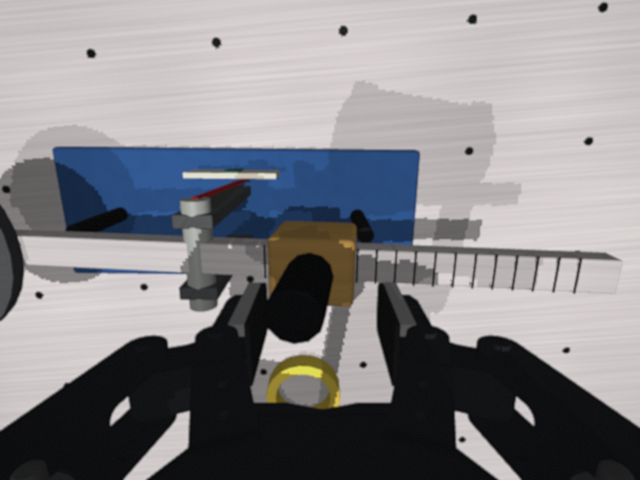

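Call:
move_arm(
  increments=[
    [0,-0.6,0,0,4.5],
    [0,-0.6,0,0,4.5],
    [0,-0.6,0,0,4.5],
    [0,-0.6,0,0,4.5],
    [0,-0.6,0,0,4.5],
  ],
)

```text
t: 10.65
tool_pos: [0.6079, -0.0639, 0.1965]
tool_rot: [3.139, -0.126, 0.0]
contact_force: [-0.6, 0.1, -0.6]
opening: 0.0451
```

```bash
python3 go.py .6096 -.030 .185 85.1;python3 look.py 8
```

```text
t 10.65 pos [ 0.6079 -0.0639  0.1965] q [-0.23  0.06  1.7  -0.    1.39  1.42] F [-0.6  0.1 -0.6] op 0.0451
shift cm [-0.11 -3.4   1.15] twist 0.3
```

View pics/c8.png

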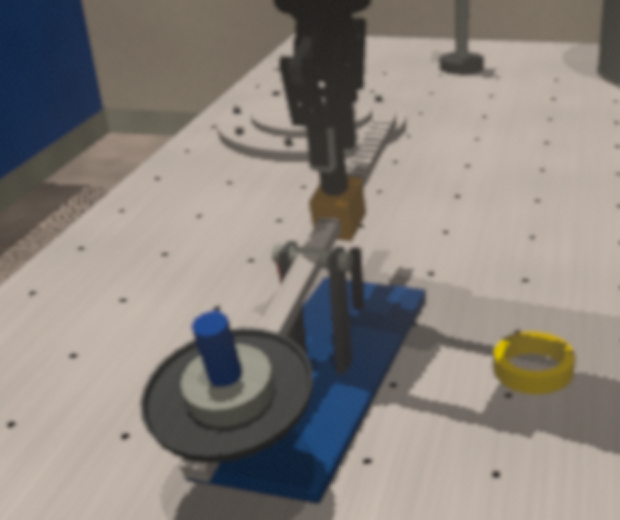

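View pics/wrist8.png

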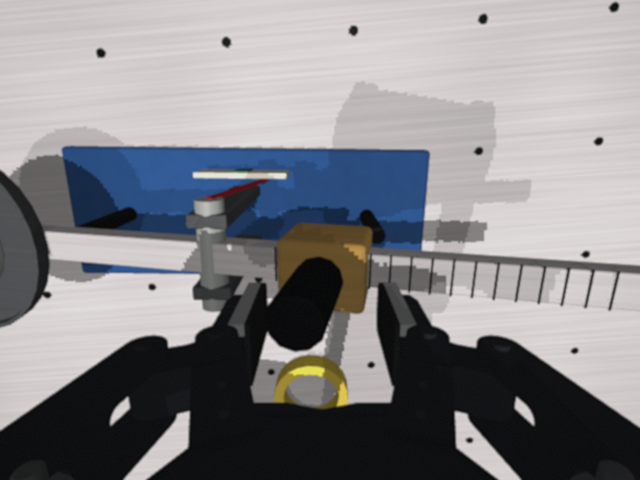

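```bash
cat > tilt.py <<'E'
import sys
from h import *
H=np.array([.6118,-.003,.12]);Y=np.array([.083,.9965,0])
def P(th,h=.054,off=0):
    y=.16+off
    return H+Y*(y*np.cos(th)-h*np.sin(th))+np.array([0,0,1])*(y*np.sin(th)+h*np.cos(th))
def meas(k):
    d=dict(np.load(f"side{k}.npz"));hs=cv2.cvtColor(d["image"],cv2.COLOR_RGB2HSV);m=np.zeros(hs.shape[:2],bool);m[220:310,185:232]=1
    hs[:]=hs
    b=max(blobs((cv2.inRange(hs,(105,150,60),(130,255,255))>0)&m,20),key=lambda x:-np.hypot(x[0][0]-208,x[0][1]-270))
    return d,b
for k in sys.argv[1:]:
    d,b=meas(k)
    ths=np.linspace(-.3,.3,601);v=np.array([proj(d,P(t)) for t in ths])
    c=np.array(b[0]);i=np.argmin(abs(v[:,1]-c[1]));print(k,b[0],b[1],"tilt by row",round(ths[i],3),"u resid",(c-v[i]).round(1))
E
python3 tilt.py 5 6 7 8
```

```text
5 [208.2, 278.8] [198, 262, 22, 35, 406] tilt by row -0.249 u resid [-2.1  0. ]
6 [208.2, 278.7] [198, 262, 22, 35, 403] tilt by row -0.248 u resid [-2.1  0. ]
7 [209.6, 276.1] [204, 269, 13, 13, 100] tilt by row -0.225 u resid [-0.4  0. ]
8 [204.9, 262.6] [197, 256, 16, 14, 151] tilt by row -0.112 u resid [-4.3  0. ]
```

```bash
sed -i 's/(105,150,60)/(105,110,25)/' tilt.py; python3 tilt.py 5 6 7 8
```

```text
5 [208.5, 278.5] [197, 262, 23, 35, 533] tilt by row -0.247 u resid [-1.8 -0. ]
6 [208.5, 278.5] [197, 262, 23, 35, 531] tilt by row -0.247 u resid [-1.8 -0. ]
7 [207.6, 262.8] [197, 245, 22, 37, 549] tilt by row -0.114 u resid [-1.6 -0. ]
8 [208.1, 273.7] [197, 256, 23, 37, 546] tilt by row -0.205 u resid [-1.7 -0. ]
```

Call:
move_arm(
  increments=[
    [0,0.8,0,0,4.5],
    [0,1.7,0.2,0,4.5],
    [0,2.6,0.6,0,4.5],
    [0,3.6,1,0,4.5],
    [0,4.5,1.4,0,4.5],
  ],
)

```text
t: 11.38
tool_pos: [0.6041, -0.1096, 0.1824]
tool_rot: [3.139, -0.127, -0.0]
contact_force: [-2.0, 3.2, 1.7]
opening: 0.045
```

Call:
move_arm(
  increments=[
    [0,0,0,0,4.5],
    [0,-0.8,0,0,4.5],
    [0,-0.8,0,0,4.5],
    [0,-0.8,0,0,4.5],
    [0,-0.8,0,0,4.5],
  ],
)

```text
t: 12.0
tool_pos: [0.605, -0.1007, 0.1826]
tool_rot: [3.139, -0.126, 0.0]
contact_force: [-0.5, 0.2, -0.5]
opening: 0.0451
```

```bash
python3 go.py .6096 -.030 .185 85.1;python3 look.py 9;python3 tilt.py 9
```

```text
t 12.0 pos [ 0.605  -0.1007  0.1826] q [-0.29  0.07  1.7  -0.    1.37  1.36] F [-0.5  0.2 -0.5] op 0.0451
shift cm [-0.11 -7.08 -0.24] twist 0.3
9 [207.5, 258.0] [197, 239, 21, 39, 556] tilt by row -0.075 u resid [-1.6  0. ]
```

View pics/c9.png

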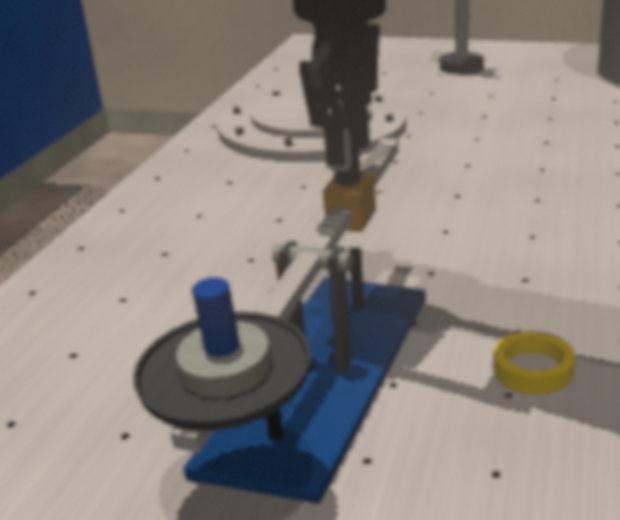

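View pics/wrist9.png

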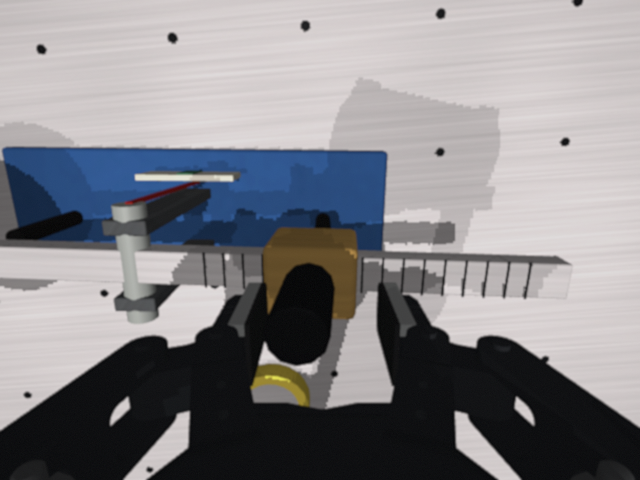

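Call:
move_arm(
  increments=[
    [0,-0.3,0,0,4.5],
    [0,-0.3,0,0,4.5],
    [0,-0.3,0,0,4.5],
    [0,-0.3,0,0,4.5],
    [0,-0.3,0,0,4.5],
  ],
)

```text
t: 12.72
tool_pos: [0.6052, -0.0978, 0.1825]
tool_rot: [3.139, -0.126, 0.0]
contact_force: [0.4, 0.6, -0.5]
opening: 0.0455
```

```bash
python3 look.py 10;python3 tilt.py 10
```

```text
10 [207.5, 255.5] [197, 237, 21, 38, 552] tilt by row -0.055 u resid [-1.6  0. ]
```

Call:
move_arm(
  increments=[
    [0,0.8,0.2,0,4.5],
    [0,1.3,0.4,0,4.5],
    [0,1.8,0.6,0,4.5],
    [0,2.3,0.7,0,4.5],
    [0,2.3,0.7,0,4.5],
  ],
)

```text
t: 13.45
tool_pos: [0.6031, -0.1213, 0.1754]
tool_rot: [3.138, -0.127, -0.001]
contact_force: [-0.4, 0.4, -0.4]
opening: 0.0453
```

Call:
move_arm(
  increments=[
    [0,-0.5,0,0,4.5],
    [0,-1,0,0,4.5],
    [0,-1,0,0,5],
    [0,-1,0,0,5],
    [0,-1,0,0,5],
  ],
)

```text
t: 14.08
tool_pos: [0.6041, -0.1108, 0.1756]
tool_rot: [3.139, -0.126, 0.0]
contact_force: [-0.9, -0.7, 0.3]
opening: 0.0503
```

Call:
move_arm(
  increments=[
    [0,0,0,0,5],
    [0,0,0,0,5],
    [0,0,0,0,5],
    [0,0,0,0,5],
  ],
)

```text
t: 14.58
tool_pos: [0.6041, -0.1107, 0.1755]
tool_rot: [-3.139, 0.126, 0.0]
contact_force: [0.5, -0.6, -0.0]
opening: 0.05
```

```bash
python3 look.py 11;python3 tilt.py 11
```

```text
11 [207.6, 246.9] [198, 228, 20, 39, 536] tilt by row 0.012 u resid [-1.6  0. ]
```

View pics/c11.png

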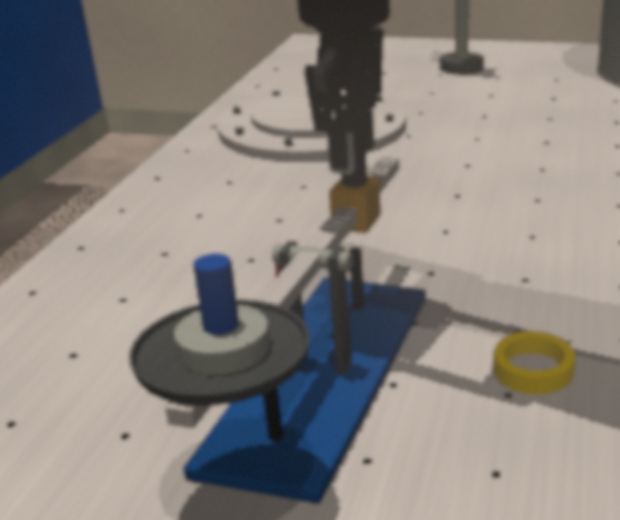

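View pics/wrist11.png

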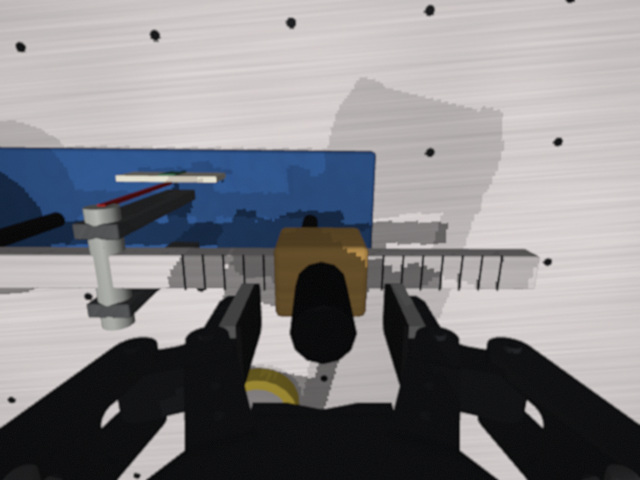

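Call:
move_arm(
  increments=[
    [0,0,-1,0,5],
    [0,0,-3,0,5],
    [0,0,-6,0,5],
    [0,0,-9,0,5],
    [0,0,-12,0,5],
  ],
)

```text
t: 15.3
tool_pos: [0.6044, -0.1108, 0.2987]
tool_rot: [3.138, -0.126, 0.004]
contact_force: [-0.1, -0.0, -0.5]
opening: 0.0504
```

Call:
move_arm(
  increments=[
    [0,0,-1,0,5],
    [0,0,-1,0,5],
    [0,0,-1,0,5],
    [0,0,-1,0,5],
    [0,0,-1,0,5],
  ],
)

```text
t: 15.92
tool_pos: [0.6038, -0.1106, 0.3044]
tool_rot: [-3.139, 0.126, 0.003]
contact_force: [-0.6, -0.7, 0.5]
opening: 0.0501
```

```bash
python3 go.py .6 -.1 .3; python3 look.py 12;python3 tilt.py 12
```

```text
t 15.93 pos [ 0.6038 -0.1106  0.3044] q [-0.3   0.    1.57  0.    1.57  1.35] F [-0.6 -0.7  0.5] op 0.0501
shift cm [-0.47 -1.03  0.44] twist 0
12 [207.5, 247.0] [198, 228, 20, 39, 530] tilt by row 0.011 u resid [-1.7  0. ]
```

View pics/c12.png

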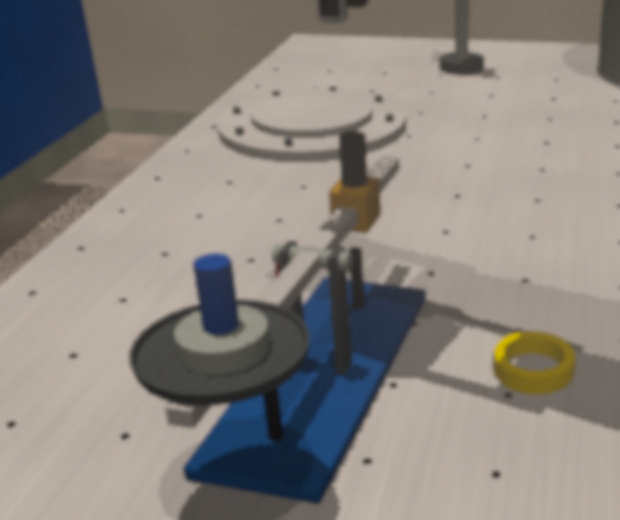

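View pics/wrist12.png

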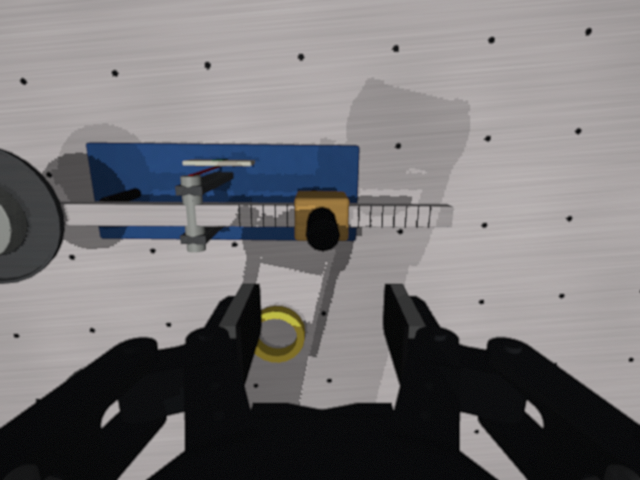

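The beam sits still and level at about +0.01 to +0.02 rad, unchanged over 1.3 s. The holder stands upright at the pan's centre, and the gripper is clear about 10 cm above the knob.

```bash
python3 -c "
from station import order
print(order.finish_job())"
```

```text
the job is handed in; nothing more can be done
None
```

I set the blue-stemmed holder upright in the middle of the pan, balanced the beam, and handed the job in at about 16 s of the 72 s.

- **Holder:** I lowered it in the grip to the pan's level height and let go. The pan sank to its lower stop, about -0.24 rad. The wrist view showed the disc and pan concentric, and a measurement before release put them within a few mm.
- **Counterpoise:** I pushed the knob outward with one open finger in three steps, backing off after each to read the free tilt. The readings were about -0.20, -0.05 and then +0.01 to +0.02 rad.
- **Last checks:** After the gripper had lifted about 10 cm clear of the knob, the tilt was the same as 1.3 s earlier (0.011 against 0.012 rad). The pointer had been on the scale's centre mark at the closer look just before the lift. The holder stood upright, and contact force was at noise level.

The camera tilt reading has a bias of about 0.007 rad, seen at the lower stop. That is well inside the 0.08 rad limit. No check failed or disagreed.

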